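# Load a bridge blank into the slotting saw with the push stick

## Robot

A 6-joint arm with a two-finger parallel gripper is mounted at the origin on the work surface. World frame = base frame: x ahead of the robot, y to its left, z up, the work surface at z = 0. Lengths are in mm, angles in rad, forces in N, time in s.
With the tool pointing down it reaches from about 400 to 925 mm from the base axis. Payload 12.5 kg.
Tool frame: the origin (TCP) lies on the front face of the gripper's body, between the roots of the fingers; the fingertips stand 78 mm ahead of it and the grasp point (between the pads) lies 59 mm ahead of it (env.nose_length is the distance from the TCP to the fingertips, in mm); z points along the fingers, y is the line along which they close (so a half turn about z gives the same grasp; the last joint's range is limited). The gripper opens to 95 mm and grips with 3 to 60 N. Pads are 20 mm wide; open, the fingers measure 119 mm over their backs; the gripper's body (75 mm by 180 mm) begins 59 mm behind the grasp point.
Start: joints at [1.137, 0.491, 1.559, -0, 1.092, -0.106], TCP at [201.206, 591.738, 292.261] pointing down, gripper open.
Joint ranges: [-3.1, 3.1], [-0.84, 2.19], [0.05, 2.79], [-1.13, 4.28], [0.06, 2.93], [-2.69, 2.69]. Speed limits (rad/s): [2.22, 2.22, 2.79, 3.14, 3.14, 3.14].

## Interface

Orientations are given as [roll, pitch, yaw] about the fixed x, y, z axes, in that order (R = Rz(yaw) Ry(pitch) Rx(roll)).
In Python, from cell import env gives the robot as it stands.
- The arm moves only by the tool jog_arm, never from a script. Its argument "motion" is a list of rows, each a list of 7 numbers: the turn, a rotation vector about the tool's x, y, z in degrees, then the shift along the tool's x, y, z in mm, then the finger opening in mm, from 0 to 95.1. In form: [[wx, wy, wz, x, y, z, hand], ...]. A call has 1 to 10 rows; each row shifts and turns the commanded pose from where the row before left it, along the tool's axes as they then stand; what a row does not reach is not made up. A row lasts 1/8 s, in which the tool goes at most 62.5 mm and 10.7 degrees, less where a joint would pass 70% of its speed; a pose out of reach is approached as far as the arm can. A call is refused whole if a number of a shift passes 62.5 or a number of a turn 10.7, either way. A call with a gripper value outside its range is refused whole. The fingers move at their own pace and stop on an object; the grip force is fixed at half the most. Time passes only in rows, so rows that do not move let the fingers close. It gives the time, the measured TCP pose, the force, the opening and the grip force at its end, in the units of the state.
- env.state(): the state, without advancing time (a new reading comes with each control period).
- env.read_camera(name): name is "scene" or "side" or "wrist"; returns a dict with "color" (480x640x3 uint8, red, green, blue), "z_map" (480x640 float32, mm along the optical axis (not along the pixel's ray), 0 where there is no reading), "camera_matrix" (3x3 intrinsics, pixels), "world_to_cam" (4x4, takes a point from world to camera coordinates). Camera axes: x right, y up, looking along -z (the intrinsics and any distortion apply to the point x, -y, -z); pixel columns grow to the right and rows downward; lengths in mm; the calibration is good to about 2 mm. The wrist camera is an equidistant fisheye: a pixel r from the principal point sees the ray r / f radians off the axis. A picture is of the moment at which its call begins.
- env.job_done(): hands the job in; it is judged then, once.
Trained networks look in the newest picture that a camera, given by its name, has taken for a name from the list of things; names that differ only in an ending like _2 or _b are one class to them, and where a whole thing is asked for, a point or a joint stands for the part that bears it (a point fixed in the world has none). Each returns a list of dicts, best first, with "score" (0 to 1); they miss things now and then, are a little off and sometimes report something else, mostly with a low value. They report only what shows in the picture. A call takes as long as a camera call. They do not tell look-alikes from the thing itself.
- env.recognise(camera, thing): "location" ([column, row] in pixels, amid what is visible of it).
The state is a dict: "t": time; "joints": joint angles; "qvel": joint speeds; "tau": joint torques, N m; "eef_pos": TCP position; "tcp_rot": TCP orientation; "ft_force": force on the tool from outside, world axes, zero at the start; "moment": the same for the moment, N m; "opening": opening from 0.0 (shut) to 1.0 (fully open); "grip_force": force on a finger pad.
Only numpy, scipy, OpenCV 4.12 (cv2) and the standard library are available. Lean on these libraries where they do the work, as an engineer would, in place of code of your own. Each camera call takes 0.05 s, during which the arm holds its last target. There are 200 camera calls.

## Task

Take the push stick by its handle and, with its tip behind the wooden blank, feed the blank under the low guard of the saw until it is home against the button of the end stop, pressing it up lightly but definitely for a moment (about 8 N on the stop besides the drag of the sprung shoe, never as much as 15 N). Keep the fingers off the blank and the saw, then take the stick out and stand it on its sole on the bench again, clear of the saw. Leave everything else where it is.

Things in the scene. Friction and masses are not known exactly. Their poses are not given: they have to be found in the camera images.
- saw: small slotting saw, off and fixed to the bench. Origin on the bench under the middle of the guard's mouth; x = level feed direction, z up. Bed 100 wide, top 20 above the bench, from x = -260 to +210. On it two fences 12 high, inner faces at y = +-20 from x = 0 to 205, flaring to y = +-34 from x = 0 back to -60. Green motor housing 90 high at y = -60 to -190, x = -15 to 135
- mouth (a point): middle of the guard's mouth at bed-top height; axes as the saw. The guard (clear roof on grey cheeks) covers the bed from here to 110 farther along x; the mouth is 88 wide and 22 high above the bed, the guard's top 43 above the bed. The motor behind the housing reaches y = -260
- shoe (a joint): lift (m) of the sprung hold-down shoe under the guard, 0 at rest, 11 mm above the bed; ramp from saw x = 37, flat sole x = 62 to 92, 26 wide. The blank lifts it 3 mm; it then presses with about 4 N and holds the blank where it is left, so feeding needs very roughly 3 to 9 N, differing from run to run
- stop: rigid dark steel stop bar, 36 wide, 22 high, between the fences beyond the guard, at saw x = 158 to 178. Origin: foot of its near face, on the bed, mid-width; axes as the saw (x away from the blank). In that face sits a tight adjusting screw with a flat round steel button, 18 across, centre 9 above the bed, which the blank meets: it stands out from the face by an unmeasured 5 to 27, so feel for it
- blank_mid (a point): centre of the brown wooden blank, 100 (along its x) x 36 x 14 high, 40 to 90 g; it lies flat on the infeed bed before the mouth, slightly askew and off line; x axis towards the mouth. Slides freely at 1 N or less until it meets the shoe
- blank_front (a point): centre of the blank's front end face (50 ahead of its centre); axes as the blank
- stick_grip (a point): grip point of the plywood push stick (140 g), 58 above its sole in the upright handle near its rear: handle 22 thick (y), 44 long (x), top 81 above the sole; x towards the tip, z up. The stick stands on its sole on the bench, on the robot's side of the infeed bed. Its blade is a flat bar 190 long, 30 wide, 10 thick, from 30 behind to 160 ahead of this point
- stick_tip (a point): centre of the front end face of the stick's blade, 160 ahead of the grip point along x and 5 above the sole; axes as the stick
- glue: bystander: round glue bottle, 60 diameter, 170 high, blue cap, origin under its centre
- sanding_block: bystander: cork sanding block 85 x 50 x 24, lying on the bench on the robot's side of the saw, origin under its centre
- offcut: bystander: wood strip 110 x 30 x 12 lying on the bench (not the blank), origin under its centre
- file: bystander: hand tool with wooden handle lying on the bench
- tin: bystander: open steel tin, 70 diameter, 50 high
- hammer: bystander: hammer lying on the bench
- gas_bottle: bystander: blue gas bottle, 74 diameter, 200 high
- peg_disc: bystander: wooden disc, 44 diameter, 18 high
Things that resemble listed ones, but are neither listed nor needed, are in the scene too. Leave any black, orange or pink look-alike of the part that bears blank_mid alone.

How it is judged:
By the outcome, as a careful person would: the job done as asked, in the order asked, and still so for the second after the job is handed in, with the robot touching nothing.
It also fails if it takes over 72 s, if anything falls off the work surface, if the arm or the gripper's body presses on something with over 40 N, if the wrist force passes 120 N, or if a joint passes its speed limit or range.

## Working session

There is one attempt and no reset: what is moved stays moved. The work goes in short steps, Python scripts to look and compute and a tool call to move; the robot and the scene stay as the last step left them, time stands still between calls to the robot, and variables do not carry over. Pictures are saved under pics/ and viewed, at most 11 in all, crops included, and the job is handed in when it is done.

Besides the shell and the picture viewer there is one more tool, called after "Call:" by a JSON object that holds its "fn" and its "kwargs". jog_arm: Moves the arm, as the interface text tells. Its arguments: {"type":"object","properties":{"motion":{"type":"array"}},"required":["motion"]}

```bash
mkdir -p pics; ls; cat > h.py <<'E'
import numpy as np, cv2
from cell import env
def px2w(c,u,v,z=None):
    K=c["camera_matrix"];T=np.linalg.inv(c["world_to_cam"])
    d=np.array([(u-K[0,2])/K[0,0],-(v-K[1,2])/K[1,1],-1.0])
    if z is None:
        return (T@np.r_[d*c["z_map"][int(round(v)),int(round(u))],1])[:3]
    o=T[:3,3];w=T[:3,:3]@d
    return o+w*(z-o[2])/w[2]
def w2px(c,p):
    K=c["camera_matrix"];q=(c["world_to_cam"]@np.r_[p,1])[:3]
    return K[0,0]*q[0]/-q[2]+K[0,2],K[1,1]*-q[1]/-q[2]+K[1,2]
def save(c,n): cv2.imwrite("pics/"+n,c["color"][:,:,::-1])
E
python3 - <<'E'
from h import *
for n in("scene","side"):
    c=env.read_camera(n);save(c,n+"1.png");np.savez(n+".npz",**c)
    print(n,c["camera_matrix"].round(1).tolist(),np.linalg.inv(c["world_to_cam"]).round(2).tolist())
    for t in("saw","mouth","shoe","stop","blank_mid","blank_front","stick_grip","stick_tip","glue","sanding_block","offcut"):
        for r in env.recognise(n,t)[:3]:
            u,v=r["location"];print(t,round(r["score"],2),int(u),int(v),px2w(c,min(u,639),min(v,479)).round(0))
E
```

```text
pics
scene [[606.3, 0.0, 322.3], [0.0, 606.3, 238.0], [0.0, 0.0, 1.0]] [[-0.61, -0.67, 0.42, 1167.19], [0.79, -0.51, 0.34, 483.08], [-0.01, 0.54, 0.84, 1304.17], [0.0, 0.0, 0.0, 1.0]]
saw 0.86 322 304 [706. 104.  90.]
mouth 0.56 322 306 [710. 106.  89.]
shoe 0.37 198 271 [ 790. -216.   11.]
stop 0.54 393 313 [609. 232.  46.]
blank_mid 0.84 249 293 [760. -75.  12.]
blank_mid 0.8 338 174 [ 344. -123.   15.]
blank_mid 0.74 288 249 [619. -69.  36.]
blank_front 0.85 415 215 [333. 114.  18.]
blank_front 0.81 249 291 [757. -79.  13.]
blank_front 0.74 286 248 [618. -78.  33.]
stick_grip 0.65 309 213 [ 493. -106.   15.]
stick_tip 0.74 312 215 [490. -98.   9.]
stick_tip 0.39 319 308 [718. 106.  92.]
glue 0.89 239 145 [ 479. -346.  101.]
offcut 0.6 195 270 [ 794. -223.   12.]
side [[481.6, 0.0, 318.3], [0.0, 481.6, 239.8], [0.0, 0.0, 1.0]] [[0.97, 0.18, -0.17, 304.45], [-0.25, 0.74, -0.62, -903.86], [0.01, 0.65, 0.76, 1160.1], [0.0, 0.0, 0.0, 1.0]]
saw 0.95 350 212 [670.  81.  59.]
saw 0.17 418 405 [ 657. -535.   17.]
mouth 0.95 354 216 [671.  47.  75.]
stop 0.76 316 189 [594. 217.  46.]
blank_mid 0.93 236 236 [310. 103.  16.]
blank_mid 0.84 260 295 [ 344. -129.   13.]
blank_mid 0.83 388 256 [744. -85.  15.]
blank_front 0.81 388 258 [742. -92.  17.]
blank_front 0.76 263 296 [ 351. -134.   14.]
blank_front 0.64 239 234 [ 304. -904. 1160.]
stick_grip 0.55 302 276 [474. -93.  12.]
stick_tip 0.71 305 277 [ 476. -126.   54.]
stick_tip 0.52 299 121 [603. 495. 122.]
glue 0.93 316 349 [ 444. -380.  114.]
sanding_block 0.92 279 211 [459. 167.  27.]
offcut 0.71 418 294 [ 781. -234.   12.]
```

View pics/scene1.png

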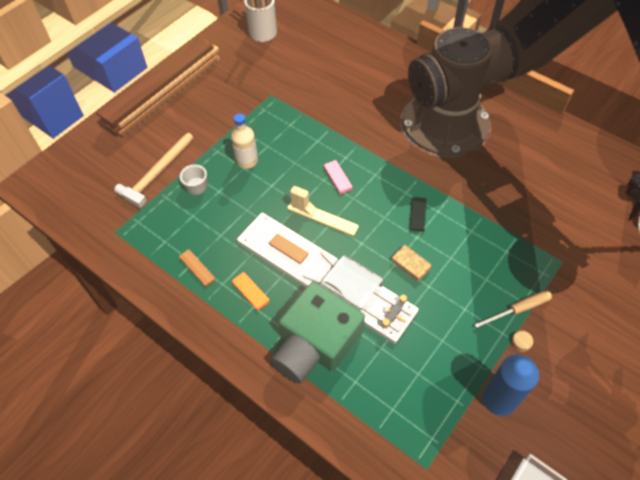

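View pics/side1.png

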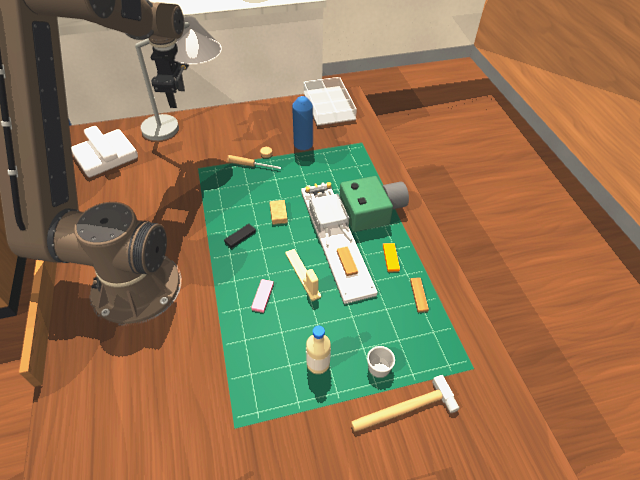

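The scene picture shows the saw bed running from (250,235) to (410,325) with the brown blank on it at (288,249). The stick's handle is at (300,197) and its tip at (356,230), both on the robot's side. The side view agrees: blank (347,261), handle (312,280), tip (292,255).

```bash
cat > cloud.py <<'E'
from h import *
def cloud(c):
    K=c["camera_matrix"];T=np.linalg.inv(c["world_to_cam"]);v,u=np.mgrid[0:480,0:640];z=c["z_map"]
    P=np.stack([(u-K[0,2])/K[0,0]*z,-(v-K[1,2])/K[1,1]*z,-z,np.ones_like(z)],-1)@T.T
    P=P[...,:3];P[z==0]=-9999
    return P,cv2.cvtColor(c["color"],cv2.COLOR_RGB2HSV).astype(int)
def rect(n,P,m):
    Q=P[m][:,:2].astype(np.float32)
    if len(Q)<8: print(n,"few",len(Q));return
    r=cv2.minAreaRect(Q);b=cv2.boxPoints(r);e=b[1]-b[0],b[2]-b[1];L=max(e,key=np.linalg.norm)
    print(n,len(Q),"c",np.round(r[0],1),"size",np.round(r[1],1),"yaw",round(np.degrees(np.arctan2(L[1],L[0]))%180,2),"med",np.median(P[m],0).round(1),"zq",np.percentile(P[m][:,2],[5,50,95]).round(1))
E
python3 - <<'E'
from cloud import *
def comp(m,seed):
    n,l=cv2.connectedComponents(m.astype(np.uint8),connectivity=8)
    s=l[seed[1]-4:seed[1]+5,seed[0]-4:seed[0]+5];s=s[s>0]
    return l==np.bincount(s).argmax() if len(s) else m&False
for n,bl,hd,bd,bed in(("scene",(288,249),(300,190),(330,217),(262,232)),("side",(347,261),(312,275),(300,265),(335,285))):
    c=dict(np.load(n+".npz"));P,H=cloud(c);z=P[...,2]
    for nm,s in(("blank",bl),("handle",hd),("blade",bd),("bed",bed)):print(n,nm,H[s[1],s[0]],P[s[1],s[0]].round(1))
    h,s,v=H[...,0],H[...,1],H[...,2]
    rect("bed",P,comp((s<50)&(v>150)&(z>12)&(z<28),bed))
    m=comp((s>90)&(h<25)&(z>27)&(z<42),bl);rect("blank",P,m)
    st=comp((h>10)&(h<35)&(s>50)&(v>120)&(z>4)&(z<90),bd)
    rect("stick all",P,st);rect("blade top",P,st&(z<16));rect("handle top",P,st&(z>74));rect("handle",P,st&(z>25))
    im=c["color"].copy()
    x0,y0=(215,150) if n=="scene" else (250,170)
    cv2.imwrite(f"pics/{n}crop.png",cv2.resize(im[y0:y0+190,x0:x0+230,::-1],None,fx=3,fy=3,interpolation=cv2.INTER_CUBIC))
E
```

```text
scene blank [ 15 124 246] [619.4 -71.2  37.6]
scene handle [ 28  54 255] [ 486.6 -138.6   82.4]
scene blade [ 29  31 255] [467.  -58.8  10.4]
scene bed [ 30   2 255] [ 614.9 -161.2   24. ]
bed 2622 c [612.8 -78.5] size [107.8 248.3] yaw 91.78 med [621.2 -85.2  20.8] zq [15.6 20.8 25.6]
blank 478 c [616.  -74.3] size [36.9 99.4] yaw 91.49 med [616.2 -73.4  34.9] zq [30.1 34.9 39.4]
stick all few 1
blade top few 1
handle top few 0
handle few 0
side blank [ 20 148 246] [610.9 -85.6  35.8]
side handle [ 30  30 247] [ 490.3 -144.    83.8]
side blade [ 30  18 247] [476.8 -48.2  11. ]
side bed [ 77 157 153] [ 561.1 -136.8    1.1]
bed 2009 c [612.9 -55.9] size [101.9 298.2] yaw 91.82 med [609.3 -92.6  20. ] zq [15.5 20.  24.4]
blank 320 c [612.2 -79.8] size [35.7 96.9] yaw 91.43 med [611.4 -82.6  34.3] zq [29.6 34.3 38.6]
stick all few 0
blade top few 0
handle top few 0
handle few 0
```

View pics/scenecrop.png

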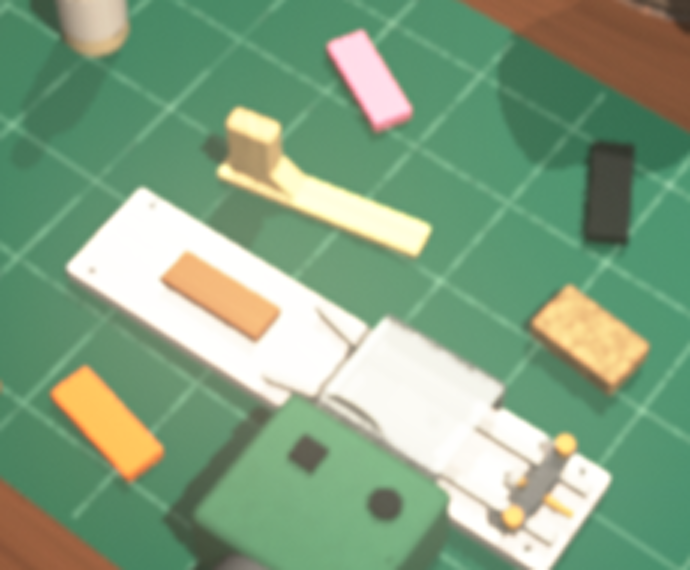

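The crop shows the pale stick lying parallel to the bed with its handle at the infeed end. The blank's brown face is clear, the guard begins just past the fence flare, and the stop bar with its button sits near the far end.

```bash
python3 - <<'E'
from cloud import *
for n in("scene","side"):
    c=dict(np.load(n+".npz"));P,H=cloud(c);x,y,z=P[...,0],P[...,1],P[...,2];h,s,v=H[...,0],H[...,1],H[...,2]
    st=(x>430)&(x<530)&(y>-210)&(y<50)&((h<40))&(v>120)&(z>3)&(z<95)
    rect("blade",P,st&(z<17));rect("handle top",P,st&(z>76));rect("handle",P,st&(z>35))
    b=(s<60)&(v>140)&(z>12)&(z<28)&(x>520)&(x<700)&(y>-260)&(y<330)
    b=cv2.morphologyEx(b.astype(np.uint8),cv2.MORPH_OPEN,np.ones((3,3)))>0
    rect("bed",P,b)
    # long edges: robot-side edge x per y bin
    for lo,hi,f in((-200,250,np.min),):
        pts=[(yy,f(x[b&(abs(y-yy)<5)])) for yy in range(lo,hi,10) if (b&(abs(y-yy)<5)).sum()>5]
        a=np.polyfit(*np.array(pts).T,1);print("edge",a, "yaw",90-np.degrees(np.arctan(a[0])))
    f=(s<60)&(v>60)&(z>58)&(z<70)&(x>540)&(x<690);rect("guard top",P,f)
    k=(z>35)&(z<50)&(v<130)&(x>550)&(x<660)&(y>170)&(y<300);rect("stopbar",P,k)
    print("bed y ext",np.percentile(y[b],[.2,99.8]))
E
```

```text
blade 658 c [460.3 -90.1] size [ 80.5 215.6] yaw 99.3 med [475.5 -53.4  10.3] zq [ 4.3 10.3 15.2]
handle top 121 c [ 492.3 -137.6] size [24.2 42.2] yaw 102.95 med [ 492.7 -137.6   80.7] zq [77.2 80.7 85.8]
handle 298 c [ 491.5 -135.7] size [26.2 48.3] yaw 104.47 med [ 497.7 -133.2   70.7] zq [38.3 70.7 84.8]
bed 3679 c [610.7  33.4] size [104.3 471.9] yaw 92.04 med [615.7 -25.1  20.8] zq [15.7 20.8 25.5]
edge [8.22973567e-03 5.67142252e+02] yaw 89.52848152454686
guard top 1735 c [645.6 297.7] size [501.  124.2] yaw 79.43 med [609.1 116.6  63.8] zq [59.8 63.8 68.1]
stopbar few 0
bed y ext [-200.74054445  269.54549722]
blade 410 c [481.9 -77.1] size [ 40.3 192.2] yaw 101.59 med [472.6 -56.9  10.3] zq [ 4.6 10.3 14.6]
handle top 95 c [ 489.4 -141.7] size [20.9 45.6] yaw 100.41 med [ 489.7 -142.6   80.3] zq [77.3 80.3 83.5]
handle 197 c [ 489.  -141.8] size [21.7 45.6] yaw 99.36 med [ 488.  -149.8   75.2] zq [41.  75.2 82.7]
bed 2072 c [610.   30.5] size [102.1 471.1] yaw 91.91 med [607.4 -85.3  20.1] zq [15.7 20.1 24.4]
edge [-3.09164150e-02  5.61562276e+02] yaw 91.77081604197205
guard top 858 c [617.1 682.5] size [ 148.2 1257.7] yaw 90.11 med [605.3 115.7  63.1] zq [59.1 63.1 67.4]
stopbar 32 c [601.8 219.8] size [13.4 88.7] yaw 179.01 med [599.2 223.1  39.6] zq [35.3 39.6 43.6]
bed y ext [-203.91803225  258.35259419]
```

```bash
cat >> h.py <<'E'
from scipy.spatial.transform import Rotation as R
def plan(p,yaw_deg,step=60,ds=10):
    "rows from the current pose to tool-down pose p,yaw"
    s=env.state();R0=R.from_euler("xyz",s["tcp_rot"]);R1=R.from_euler("xyz",[180,0,yaw_deg],degrees=True)
    r=(R0.inv()*R1).as_rotvec(degrees=True);d=R0.inv().apply(np.array(p)-s["eef_pos"])
    print("turn",r.round(2),"shift(in start axes)",d.round(1),"rows>=",max(np.abs(r).max()/ds,np.linalg.norm(d)/step).round(1))
def st():
    s=env.state();print("t",round(s["t"],2),"tcp",np.round(s["eef_pos"],1),"rpy",np.degrees(s["tcp_rot"]).round(2),"j",np.round(s["joints"],2),"F",np.round(s["ft_force"],2),"open",round(s["opening"],3),"grip",round(s["grip_force"],1))
E
python3 -c "
from h import *
st();plan([491,-139.5,230],100.8);plan([491,-139.5,230],-79.2)"
```

```text
t 1.2 tcp [201.2 591.7 292.3] rpy [179.99   0.   161.22] j [ 1.14  0.49  1.56  0.    1.09 -0.11] F [-0.09  0.22 -0.03] open 1.006 grip 0.0
turn [ 1.000e-02 -0.000e+00  6.042e+01] shift(in start axes) [-509.8 -599.    62.2] rows>= 13.2
turn [ 0.0000e+00  1.0000e-02 -1.1958e+02] shift(in start axes) [-509.8 -599.    62.2] rows>= 13.2
```

Call:
{"fn": "jog_arm", "kwargs": {"motion": [[0,0,0,-47,-29,0,95],[0,0,0,-47,-29,0,95],[0,0,0,-47,-29,0,95],[0,0,0,-47,-29,0,95],[0,0,0,-47,-29,0,95],[0,0,0,-47,-29,0,95],[0,0,0,-47,-29,0,95],[0,0,0,-47,-29,0,95],[0,0,0,-19,-52,8,95],[0,0,0,-19,-52,8,95]]}}

```text
t: 2.45
eef_pos: [485.1, 138.6, 276.0]
tcp_rot: [3.141, 0.0, 2.814]
ft_force: [1.3, 0.8, 0.1]
opening: 1.001
grip_force: 0.0
```

Call:
{"fn": "jog_arm", "kwargs": {"motion": [[0,0,0,-19,-52,8,95],[0,0,0,-19,-52,8,95],[0,0,0,-19,-52,8,95],[0,0,0,-19,-52,8,95],[0,0,10,0,0,8,95],[0,0,10,0,0,0,95],[0,0,10,0,0,0,95],[0,0,10,0,0,0,95],[0,0,10,0,0,0,95],[0,0,10,0,0,0,95]]}}

```text
t: 3.7
eef_pos: [490.0, -81.1, 236.3]
tcp_rot: [3.141, 0.0, 1.761]
ft_force: [0.3, -0.0, 0.9]
opening: 1.0
grip_force: 0.0
```

```bash
python3 - <<'E'
from h import *
st();plan([491,-139.5,230],100.8)
c=env.read_camera("wrist");save(c,"wrist1.png");np.savez("wrist.npz",**c)
print(c["camera_matrix"],np.linalg.inv(c["world_to_cam"]).round(3))
for t in("stick_grip","stick_tip","blank_mid","mouth"):print(t,env.recognise("wrist",t)[:2])
E
```

```text
t 3.7 tcp [490.  -81.1 236.3] rpy [179.98   0.   100.89] j [-0.3   0.38  1.93  0.    0.83 -0.49] F [ 0.35 -0.04  0.93] open 1.0 grip 0.0
turn [0.02 0.   0.09] shift(in start axes) [-57.6 -10.1   6.3] rows>= 1.0
[[371.64829954   0.         319.14184665]
 [  0.         371.64829954 234.8957477 ]
 [  0.           0.           1.        ]] [[ 9.82000e-01 -1.81000e-01 -5.60000e-02  4.75316e+02]
 [ 1.89000e-01  9.40000e-01  2.83000e-01 -2.16800e+00]
 [ 1.00000e-03 -2.88000e-01  9.57000e-01  3.28773e+02]
 [ 0.00000e+00  0.00000e+00  0.00000e+00  1.00000e+00]]
stick_grip [{'location': [307.2, 212.8], 'score': 0.96}]
stick_tip [{'location': [306.5, 213.8], 'score': 0.66}, {'location': [495.5, 102.9], 'score': 0.24}]
blank_mid [{'location': [147.1, 3.1], 'score': 0.93}, {'location': [166.2, 231.2], 'score': 0.91}]
mouth [{'location': [497.4, 105.8], 'score': 0.6}]
```

View pics/wrist1.png

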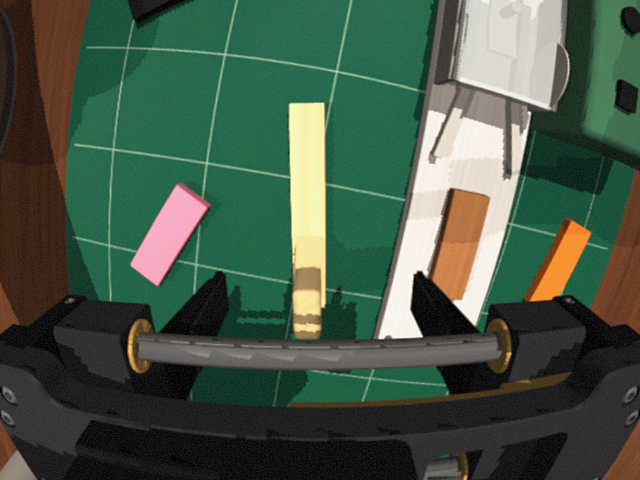

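The wrist view shows the stick's blade from tip corners (289,103)/(326,103) to the handle at (308,300). The blank's corners are at about (454,189), (489,195), (431,290) and (466,298), and the bed's near edge runs from (428,110) to (378,335).

```bash
cat >> h.py <<'E'
def wpx(c,u,v,z):
    K=c["camera_matrix"];T=np.linalg.inv(c["world_to_cam"])
    dx,dy=u-K[0,2],v-K[1,2];r=np.hypot(dx,dy);a=r/K[0,0];k=np.sin(a)/max(r,1e-9)
    w=T[:3,:3]@np.array([dx*k,-dy*k,-np.cos(a)]);o=T[:3,3]
    return o+w*(z-o[2])/w[2]
def quad(c,m,z):
    "min-area rectangle, in the world at height z, of a mask in the wrist picture"
    n,l,s,_=cv2.connectedComponentsWithStats(m.astype(np.uint8));i=1+s[1:,4].argmax()
    q,_=cv2.findContours((l==i).astype(np.uint8),0,cv2.CHAIN_APPROX_NONE)
    Q=np.array([wpx(c,u,v,z)[:2] for u,v in q[0][:,0]],np.float32)
    r=cv2.minAreaRect(Q);b=cv2.boxPoints(r);L=max((b[1]-b[0],b[2]-b[1]),key=np.linalg.norm)
    return np.round(r[0],1),np.round(r[1],1),round(np.degrees(np.arctan2(L[1],L[0]))%180,2),Q
E
python3 - <<'E'
from h import *
c=dict(np.load("wrist.npz"));H=cv2.cvtColor(c["color"],cv2.COLOR_RGB2HSV).astype(int);h,s,v=H[...,0],H[...,1],H[...,2]
U=np.arange(640)[None,:]+0*h;V=np.arange(480)[:,None]+0*h
for p in((307,150),(308,260),(307,315),(460,240),(437,130)):print(p,H[p[1],p[0]],c["z_map"][p[1],p[0]])
m=(h>18)&(h<36)&(s>40)&(v>150)&(U>270)&(U<345)&(V>90)&(V<230)
print("blade",quad(c,m,10)[:3])
# blade side edges per row
L=[];Rr=[]
for vv in range(115,226,5):
    u=np.where(m[vv])[0];L.append(wpx(c,u.min()-.5,vv,10));Rr.append(wpx(c,u.max()+.5,vv,10))
for e in(L,Rr):
    e=np.array(e);a=np.polyfit(e[:,1],e[:,0],1);print("edge yaw",90-np.degrees(np.arctan(a[0])),"x at y=-50",np.polyval(a,-50))
print("tip",wpx(c,289,102.5,10),wpx(c,326,102.5,10))
print("handle top rear",wpx(c,308,337,81),"front",wpx(c,308,290,81))
m=(h<18)&(s>110)&(v>80)&(U>420)&(U<500)&(V>180)&(V<305);print("blank",quad(c,m,34)[:3])
E
```

```text
(307, 150) [ 28  78 247] 312.08902
(308, 260) [ 25  89 247] 321.78717
(307, 315) [ 18 117 168] 277.12354
(460, 240) [ 13 160 177] 309.30554
(437, 130) [ 27   9 248] 295.75415
blade (array([472.2, -38.6]), array([ 30.7, 110.7]), np.float32(101.11))
edge yaw 101.15641830767792 x at y=-50 458.85023586545657
edge yaw 101.75723433848322 x at y=-50 490.14893262821073
tip [446.86087474  13.27820591  10.        ] [477.52574633  18.9462217   10.        ]
handle top rear [ 496.91302366 -158.8271508    81.        ] front [ 489.67216636 -118.48000017   81.        ]
blank (array([614.4, -77.5]), array([ 36.8, 100. ]), np.float32(91.85))
```

Call:
{"fn": "jog_arm", "kwargs": {"motion": [[0,0,-0.4,-58,-8,0,95],[0,0,0,0,0,50,95],[0,0,0,0,0,45,95],[0,0,0,0,0,24,95],[0,0,0,0,0,0,60]]}}

```text
t: 4.58
eef_pos: [493.0, -139.3, 115.9]
tcp_rot: [-3.139, -0.002, 1.776]
ft_force: [0.3, 0.1, 0.3]
opening: 0.94
grip_force: 0.0
```

```bash
python3 - <<'E'
from h import *
st();plan([493,-140,117],101.3)
E
```

```text
t 4.58 tcp [ 493.  -139.3  115.9] rpy [-1.7985e+02 -1.1000e-01  1.0174e+02] j [-0.4   0.6   1.99  0.    0.56 -0.61] F [0.26 0.08 0.34] open 0.94 grip 0.0
turn [-0.15 -0.11  0.44] shift(in start axes) [-0.7 -0.1 -1.1] rows>= 0.0
```

Call:
{"fn": "jog_arm", "kwargs": {"motion": [[0,0,0,0,0,0,10],[0,0,0,0,0,0,10],[0,0,0,0,0,0,10],[0,0,0,0,0,0,10],[0,0,0,0,0,0,10],[0,0,0,0,0,0,10],[0,0,0,0,0,0,10],[0,0,0,0,0,0,10]]}}

```text
t: 5.58
eef_pos: [493.4, -139.5, 117.2]
tcp_rot: [-3.141, -0.0, 1.774]
ft_force: [0.1, 0.1, -0.0]
opening: 0.229
grip_force: 30.0
```

```bash
python3 - <<'E'
from h import *
st()
E
```

```text
t 5.58 tcp [ 493.4 -139.5  117.2] rpy [-1.7999e+02 -1.0000e-02  1.0162e+02] j [-0.4   0.59  1.99  0.    0.56 -0.61] F [ 0.07  0.1  -0.04] open 0.229 grip 30.0
```

Call:
{"fn": "jog_arm", "kwargs": {"motion": [[0,0,0,0,0,-25,10],[0,0,0,0,0,-30,10],[0,0,0,-8,40,0,10],[0,0,0,-8,40,0,10],[0,0,0,-10,45,0,10],[0,0,0,-50,-11,0,10],[0,0,0,-55,-11,0,10],[0,0,0,-54,-10,0,10],[0,0,4.7,0,0,0,10],[0,0,5,0,0,0,10]]}}

```text
t: 6.82
eef_pos: [621.3, -302.8, 171.5]
tcp_rot: [-3.141, -0.001, 1.6]
ft_force: [-1.3, 0.4, -1.4]
opening: 0.227
grip_force: 30.0
```

Call:
{"fn": "jog_arm", "kwargs": {"motion": [[0,0,0,0,0,0,10],[0,0,0,0,0,0,10]]}}

```text
t: 7.08
eef_pos: [621.8, -301.8, 172.0]
tcp_rot: [-3.141, -0.0, 1.606]
ft_force: [1.1, -0.2, -2.0]
opening: 0.231
grip_force: 30.0
```

```bash
python3 - <<'E'
from h import *
st();plan([621.5,-303,138.7],91.9)
for n in("scene","side"):
    c=env.read_camera(n);save(c,n+"2.png")
    for t in("tin","glue"):
        for r in env.recognise(n,t)[:1]:print(n,t,r["score"],px2w(c,*r["location"]).round(0))
c=env.read_camera("wrist");save(c,"wrist2.png");np.savez("wrist2.npz",**c)
E
```

```text
t 7.08 tcp [ 621.8 -301.8  172. ] rpy [-1.7999e+02 -1.0000e-02  9.2040e+01] j [-0.55  0.71  1.49  0.    0.94 -0.58] F [ 1.1  -0.25 -2.  ] open 0.231 grip 30.0
turn [-0.01 -0.01  0.14] shift(in start axes) [-1.2 -0.3 33.3] rows>= 0.6
scene tin 0.43 [ 597. -379.   15.]
scene glue 0.84 [ 542. -265.  213.]
side tin 0.57 [ 609. -397.    5.]
side glue 0.27 [610. -86.  32.]
```

View pics/wrist2.png

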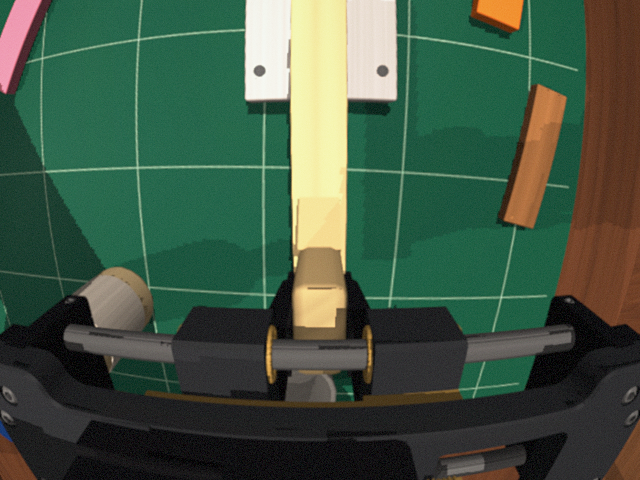

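The wrist view shows the held blade centred over the bed's infeed end, whose corners are at (246,100) and (396,100). The tin is behind at (312,388), and the glue bottle is off to the left at (110,310).

```bash
python3 - <<'E'
from h import *
c=dict(np.load("wrist2.npz"))
for p,z in(((246,101),20),((396,101),20),((246,10),20),((396,10),20),((259.5,71),20),((383,71),20),((291.5,100),65),((346.5,100),65),((291,20),65),((347,20),65)):print(p,wpx(c,*p,z).round(1))
c=cv2.imread("pics/scene2.png");cv2.imwrite("pics/sc2crop.png",cv2.resize(c[150:340,190:420],None,fx=3,fy=3,interpolation=2))
E
```

```text
(246, 101) [ 571.6 -205.4   20. ]
(396, 101) [ 669.7 -201.9   20. ]
(246, 10) [ 569.1 -142.1   20. ]
(396, 10) [ 667.9 -138.5   20. ]
(259.5, 71) [ 580.  -185.3   20. ]
(383, 71) [ 660.3 -182.4   20. ]
(291.5, 100) [ 604.9 -207.8   65. ]
(346.5, 100) [ 633.9 -206.8   65. ]
(291, 20) [ 603.  -163.2   65. ]
(347, 20) [ 632.7 -162.2   65. ]
```

View pics/sc2crop.png

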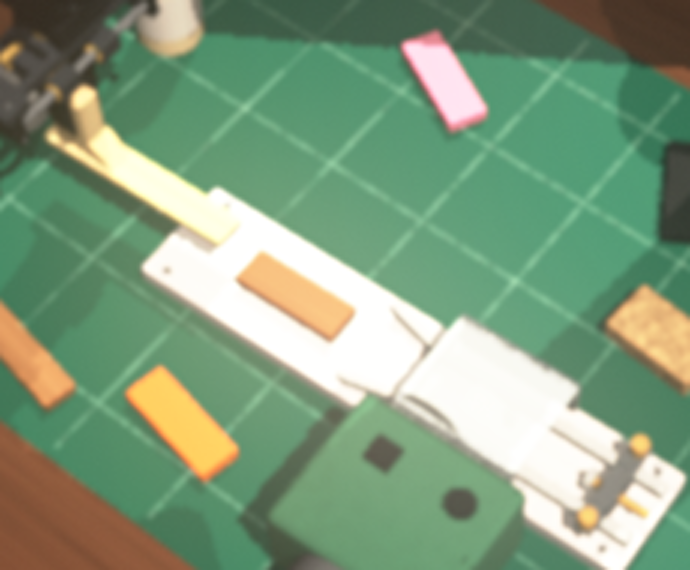

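The crop shows the blade tip over the bed behind the blank, at about (220,235), in line with it and with a gap.

Call:
{"fn": "jog_arm", "kwargs": {"motion": [[0,0,0,0,0.8,16,10],[0,0,0,0,0,12,10],[0,0,0,0,0,5,10],[0,0,0,0,0,0,10],[0,0,0,0,0,0,10],[0,0,0,0,0,0,10]]}}

```text
t: 8.18
eef_pos: [622.7, -302.0, 139.7]
tcp_rot: [3.141, 0.0, 1.604]
ft_force: [-0.4, 0.0, -1.6]
opening: 0.229
grip_force: 30.0
```

```bash
python3 -c "
from h import *
st();plan([622.3,-302,138.7],91.9)"
```

```text
t 8.18 tcp [ 622.7 -302.   139.7] rpy [1.7996e+02 2.0000e-02 9.1920e+01] j [-0.55  0.75  1.51  0.    0.88 -0.58] F [-0.4   0.02 -1.55] open 0.229 grip 30.0
turn [0.04 0.02 0.02] shift(in start axes) [ 0.  -0.4  1. ] rows>= 0.0
```

Call:
{"fn": "jog_arm", "kwargs": {"motion": [[0,0,0,4,0,0.5,10],[0,0,0,6,0,0.5,10],[0,0,0,8,0,0,10],[0,0,0,10,0,0,10],[0,0,0,10,0,0,10],[0,0,0,10,0,0,10],[0,0,0,10,0,0,10],[0,0,0,10,0,0,10],[0,0,0,8,0,0,10],[0,0,0,4,0,0,10]]}}

```text
t: 9.43
eef_pos: [619.9, -221.5, 138.3]
tcp_rot: [3.142, -0.0, 1.605]
ft_force: [0.0, -1.2, -0.8]
opening: 0.228
grip_force: 30.0
```

```bash
python3 - <<'E'
from h import *
st()
c=env.read_camera("wrist");np.savez("wrist3.npz",**c)
d=env.read_camera("scene");e=env.read_camera("side")
np.savez("scene3.npz",**d);np.savez("side3.npz",**e)
a=cv2.resize(d["color"][285:345,365:430,::-1],(390,360),interpolation=2)
u,v=[int(t) for t in w2px(e,[603,210,40])];print(u,v)
b=cv2.resize(e["color"][v-30:v+30,u-32:u+33,::-1],(390,360),interpolation=2)
w=c["color"][0:230,200:600,::-1]
top=np.hstack([a,b]);bot=np.zeros((230,780,3),np.uint8);bot[:,:400]=w
cv2.imwrite("pics/m3.png",np.vstack([top,bot]))
E
```

```text
t 9.43 tcp [ 619.9 -221.5  138.3] rpy [179.99  -0.    91.94] j [-0.44  0.71  1.61  0.    0.83 -0.48] F [ 0.05 -1.17 -0.84] open 0.228 grip 30.0
319 192
```

View pics/m3.png

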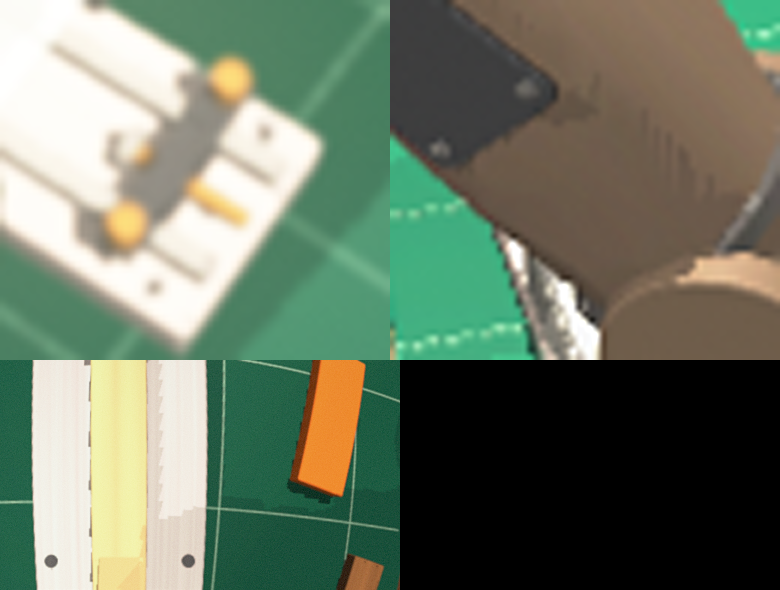

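The scene crop shows the button's front rim at crop (113,150), i.e. pixel (384,310), standing out from the bar's near edge at about crop (155,135). The side view of the stop is hidden by the arm, and the wrist view shows the blade straight along the bed.

```bash
python3 - <<'E'
from h import *
c=dict(np.load("scene3.npz"))
a=np.radians(91.93);ex=np.array([np.cos(a),np.sin(a)]);ey=np.array([-ex[1],ex[0]]);o=np.array([610.8,56.6])
def saw(u,v,z):
    p=px2w(c,365+u/6-.5+.08,285+v/6-.5+.08,z)[:2]-o;return np.round([p@ex,p@ey],1)
for n,u,v,z in(("rim left",109,152,29),("rim top",120,133,38),("bar near edge L",195,88,42),("bar near edge R",135,180,42),("bed corner far",322,145,20),("bed corner far R",183,350,20),("knob1",230,80,45),("knob2",125,225,45)):print(n,saw(u,v,z))
E
```

```text
rim left [147.9  -3.4]
rim top [148.8   1.8]
bar near edge L [162.7  32.9]
bar near edge R [165.  -13.3]
bed corner far [211.6  51.3]
bed corner far R [213.4 -52.1]
knob1 [172.4  42.2]
knob2 [172.6 -32.5]
```

Call:
{"fn": "jog_arm", "kwargs": {"motion": [[0,0,0,8,0,0,10],[0,0,0,8,0,0,10],[0,0,0,8,0,0,10],[0,0,0,8,0,0,10],[0,0,0,8,0,0,10],[0,0,0,6,0,0,10],[0,0,0,4,0,0,10],[0,0,0,4,0,0,10]]}}

```text
t: 10.58
eef_pos: [618.1, -167.9, 138.2]
tcp_rot: [3.141, -0.0, 1.604]
ft_force: [0.1, -1.2, -1.3]
opening: 0.232
grip_force: 30.0
```

Call:
{"fn": "jog_arm", "kwargs": {"motion": [[0,0,0,4,0,0,10],[0,0,0,4,0,0,10],[0,0,0,4,0,0,10],[0,0,0,4,0,0,10]]}}

```text
t: 11.08
eef_pos: [617.5, -151.8, 138.2]
tcp_rot: [3.142, -0.0, 1.604]
ft_force: [-0.1, -0.5, -1.7]
opening: 0.231
grip_force: 30.0
```

Call:
{"fn": "jog_arm", "kwargs": {"motion": [[0,0,0,4,0,0,10],[0,0,0,4,0,0,10],[0,0,0,4,0,0,10],[0,0,0,4,0,0,10]]}}

```text
t: 11.58
eef_pos: [617.3, -136.6, 138.5]
tcp_rot: [3.14, 0.001, 1.604]
ft_force: [-0.1, -4.5, -0.3]
opening: 0.228
grip_force: 30.0
```

Call:
{"fn": "jog_arm", "kwargs": {"motion": [[0,0,0,4,0,0,10],[0,0,0,4,0,0,10],[0,0,0,4,0,0,10],[0,0,0,4,0,0,10]]}}

```text
t: 12.08
eef_pos: [616.7, -120.5, 138.5]
tcp_rot: [3.14, 0.001, 1.604]
ft_force: [0.3, -5.9, -0.3]
opening: 0.231
grip_force: 30.0
```

```bash
python3 -c "
from h import *
st()"
```

```text
t 12.07 tcp [ 616.7 -120.5  138.5] rpy [1.7994e+02 7.0000e-02 9.1920e+01] j [-0.3   0.67  1.69 -0.    0.78 -0.33] F [ 0.29 -5.9  -0.33] open 0.231 grip 30.0
```

Call:
{"fn": "jog_arm", "kwargs": {"motion": [[0,0,0,4,0,0,10],[0,0,0,4,0,0,10],[0,0,0,4,0,0,10],[0,0,0,4,0,0,10],[0,0,0,4,0,0,10],[0,0,0,4,0,0,10],[0,0,0,4,0,0,10],[0,0,0,4,0,0,10]]}}

```text
t: 13.08
eef_pos: [615.6, -88.5, 138.5]
tcp_rot: [3.141, 0.001, 1.604]
ft_force: [-0.0, -5.1, -0.0]
opening: 0.224
grip_force: 30.0
```

Call:
{"fn": "jog_arm", "kwargs": {"motion": [[0,0,0,3,0,0,10],[0,0,0,2,0,0,10],[0,0,0,1,0,0,10],[0,0,0,1,0,0,10],[0,0,0,1,0,0,10],[0,0,0,1,0,0,10]]}}

```text
t: 13.82
eef_pos: [615.3, -79.6, 138.5]
tcp_rot: [3.141, 0.001, 1.604]
ft_force: [0.8, -5.2, -0.2]
opening: 0.229
grip_force: 30.0
```

```bash
python3 -c "
from h import *
st()
c=env.read_camera('scene');np.savez('scene4.npz',**c)
a=cv2.resize(c['color'][250:345,325:430,::-1],None,fx=6,fy=6,interpolation=2);cv2.imwrite('pics/s4.png',a)"
```

```text
t 13.82 tcp [615.3 -79.6 138.5] rpy [1.7995e+02 6.0000e-02 9.1920e+01] j [-0.23  0.67  1.71 -0.    0.77 -0.27] F [ 0.84 -5.16 -0.2 ] open 0.229 grip 30.0
```

View pics/s4.png

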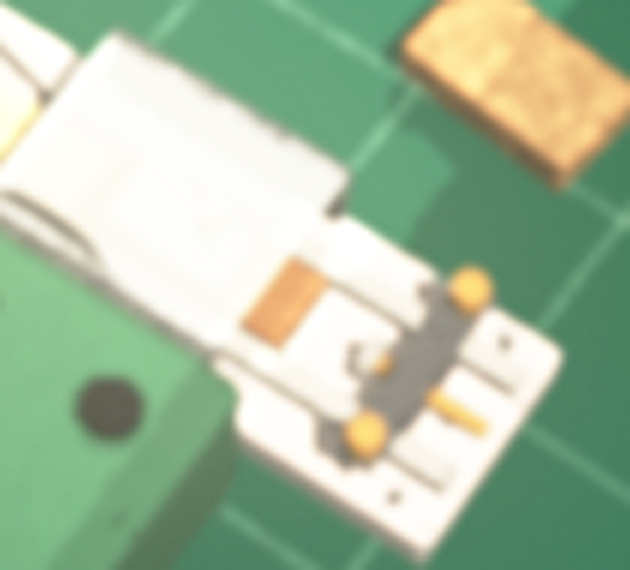

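The crop shows the blank's front edge out of the guard, from (325,280) to (280,345). The button's rim is at about (350,358), so there is still a gap.

```bash
python3 - <<'E'
from h import *
c=dict(np.load("scene4.npz"))
a=np.radians(91.93);ex=np.array([np.cos(a),np.sin(a)]);ey=np.array([-ex[1],ex[0]]);o=np.array([610.8,56.6])
for n,u,v,z in(("front L",325,281,34),("front R",280,346,34),("rim left",348,361,29),("rim top",358,342,38)):
    p=px2w(c,325+u/6-.42,250+v/6-.42,z)[:2]-o;print(n,np.round([p@ex,p@ey],1))
E
```

```text
front L [122.5  18.1]
front R [123.7 -15.4]
rim left [147.4  -3.3]
rim top [148.    1.7]
```

Call:
{"fn": "jog_arm", "kwargs": {"motion": [[0,0,0,2,0,0,10],[0,0,0,2,0,0,10],[0,0,0,2,0,0,10],[0,0,0,2,0,0,10],[0,0,0,2,0,0,10],[0,0,0,2,0,0,10],[0,0,0,2,0,0,10],[0,0,0,1,0,0,10],[0,0,0,0.5,0,0,10]]}}

```text
t: 15.0
eef_pos: [614.8, -64.1, 138.5]
tcp_rot: [3.141, 0.001, 1.604]
ft_force: [0.4, -5.1, -0.3]
opening: 0.229
grip_force: 30.0
```

Call:
{"fn": "jog_arm", "kwargs": {"motion": [[0,0,0,0.4,0,0,10],[0,0,0,0.4,0,0,10]]}}

```text
t: 15.25
eef_pos: [614.8, -63.3, 138.5]
tcp_rot: [3.141, 0.001, 1.604]
ft_force: [0.7, -6.0, -0.5]
opening: 0.229
grip_force: 30.0
```

```bash
python3 -c "
from h import *
st()
c=env.read_camera('scene');np.savez('scene5.npz',**c)
a=cv2.resize(c['color'][285:335,360:420,::-1],None,fx=10,fy=10,interpolation=2);cv2.imwrite('pics/s5.png',a)"
```

```text
t 15.25 tcp [614.8 -63.3 138.5] rpy [1.7995e+02 6.0000e-02 9.1920e+01] j [-0.21  0.66  1.71 -0.    0.76 -0.24] F [ 0.69 -5.97 -0.5 ] open 0.229 grip 30.0
```

View pics/s5.png

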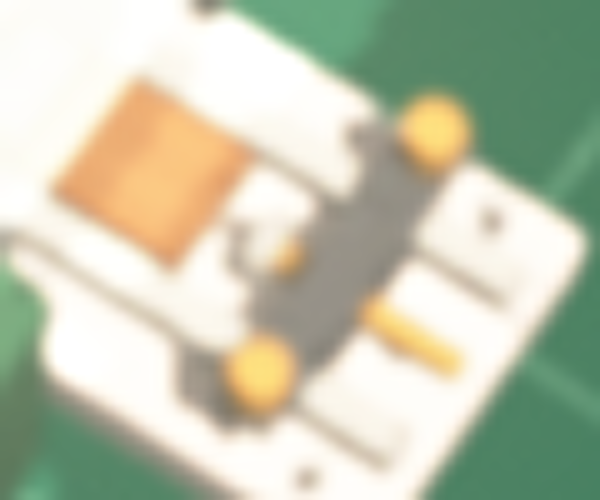

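The crop shows the blank's front edge from (255,155) to (175,268) and the button's rim at about (235,245). About 7 mm remain, as predicted.

Call:
{"fn": "jog_arm", "kwargs": {"motion": [[0,0,0,0.5,0,0,10],[0,0,0,0.5,0,0,10],[0,0,0,0.5,0,0,10],[0,0,0,0.5,0,0,10],[0,0,0,0.5,0,0,10],[0,0,0,0.5,0,0,10]]}}

```text
t: 16.05
eef_pos: [614.7, -60.3, 138.5]
tcp_rot: [3.141, 0.001, 1.604]
ft_force: [0.4, -5.0, -0.2]
opening: 0.234
grip_force: 30.0
```

Call:
{"fn": "jog_arm", "kwargs": {"motion": [[0,0,0,0.5,0,0,10],[0,0,0,0.5,0,0,10]]}}

```text
t: 16.3
eef_pos: [614.6, -59.3, 138.5]
tcp_rot: [3.141, 0.001, 1.604]
ft_force: [0.5, -5.4, 0.1]
opening: 0.233
grip_force: 30.0
```

Call:
{"fn": "jog_arm", "kwargs": {"motion": [[0,0,0,0.4,0,0,10],[0,0,0,0.4,0,0,10]]}}

```text
t: 16.55
eef_pos: [614.6, -58.5, 138.5]
tcp_rot: [3.141, 0.001, 1.604]
ft_force: [0.7, -5.4, -0.3]
opening: 0.232
grip_force: 30.0
```

Call:
{"fn": "jog_arm", "kwargs": {"motion": [[0,0,0,0.4,0,0,10],[0,0,0,0.4,0,0,10]]}}

```text
t: 16.8
eef_pos: [614.6, -57.7, 138.5]
tcp_rot: [3.141, 0.001, 1.604]
ft_force: [0.9, -5.8, -0.5]
opening: 0.229
grip_force: 30.0
```

Call:
{"fn": "jog_arm", "kwargs": {"motion": [[0,0,0,0.3,0,0,10],[0,0,0,0.4,0,0,10]]}}

```text
t: 17.05
eef_pos: [614.6, -57.1, 138.5]
tcp_rot: [3.141, 0.001, 1.604]
ft_force: [0.1, -5.7, 0.1]
opening: 0.23
grip_force: 30.0
```

Call:
{"fn": "jog_arm", "kwargs": {"motion": [[0,0,0,0.3,0,0,10],[0,0,0,0.4,0,0,10]]}}

```text
t: 17.3
eef_pos: [614.5, -56.3, 138.5]
tcp_rot: [3.141, 0.001, 1.604]
ft_force: [0.8, -5.6, 0.3]
opening: 0.232
grip_force: 30.0
```

Call:
{"fn": "jog_arm", "kwargs": {"motion": [[0,0,0,0.3,0,0,10],[0,0,0,0.4,0,0,10]]}}

```text
t: 17.55
eef_pos: [614.5, -55.6, 138.5]
tcp_rot: [3.141, 0.001, 1.604]
ft_force: [-0.8, -5.8, -1.0]
opening: 0.229
grip_force: 30.0
```

Call:
{"fn": "jog_arm", "kwargs": {"motion": [[0,0,0,0.3,0,0,10],[0,0,0,0.4,0,0,10]]}}

```text
t: 17.8
eef_pos: [614.5, -54.9, 138.4]
tcp_rot: [3.141, 0.001, 1.604]
ft_force: [-0.0, -5.9, -0.1]
opening: 0.23
grip_force: 30.0
```

Call:
{"fn": "jog_arm", "kwargs": {"motion": [[0,0,0,0.3,0,0,10],[0,0,0,0.4,0,0,10]]}}

```text
t: 18.05
eef_pos: [614.5, -54.2, 138.5]
tcp_rot: [3.141, 0.001, 1.604]
ft_force: [0.6, -5.5, -0.0]
opening: 0.23
grip_force: 30.0
```

Call:
{"fn": "jog_arm", "kwargs": {"motion": [[0,0,0,0.3,0,0,10],[0,0,0,0.4,0,0,10]]}}

```text
t: 18.3
eef_pos: [614.5, -53.5, 138.5]
tcp_rot: [3.141, 0.001, 1.604]
ft_force: [-0.3, -5.2, -0.1]
opening: 0.229
grip_force: 30.0
```

Call:
{"fn": "jog_arm", "kwargs": {"motion": [[0,0,0,0.3,0,0,10],[0,0,0,0.4,0,0,10]]}}

```text
t: 18.55
eef_pos: [614.4, -52.8, 138.5]
tcp_rot: [3.141, 0.001, 1.604]
ft_force: [0.5, -5.7, -0.1]
opening: 0.23
grip_force: 30.0
```

Call:
{"fn": "jog_arm", "kwargs": {"motion": [[0,0,0,0.3,0,0,10],[0,0,0,0.4,0,0,10]]}}

```text
t: 18.8
eef_pos: [614.4, -52.1, 138.5]
tcp_rot: [3.141, 0.001, 1.604]
ft_force: [-0.0, -5.1, -0.2]
opening: 0.231
grip_force: 30.0
```

Call:
{"fn": "jog_arm", "kwargs": {"motion": [[0,0,0,0.3,0,0,10],[0,0,0,0.4,0,0,10]]}}

```text
t: 19.05
eef_pos: [614.5, -51.8, 138.6]
tcp_rot: [3.14, 0.002, 1.605]
ft_force: [-0.1, -9.3, 1.6]
opening: 0.229
grip_force: 30.0
```

Call:
{"fn": "jog_arm", "kwargs": {"motion": [[0,0,0,0.2,0,0,10],[0,0,0,0,0,0,10]]}}

```text
t: 19.3
eef_pos: [614.5, -51.7, 138.6]
tcp_rot: [3.14, 0.002, 1.605]
ft_force: [0.0, -8.5, 0.2]
opening: 0.231
grip_force: 30.0
```

Call:
{"fn": "jog_arm", "kwargs": {"motion": [[0,0,0,0.3,0,0,10],[0,0,0,0,0,0,10]]}}

```text
t: 19.55
eef_pos: [614.5, -51.6, 138.7]
tcp_rot: [3.14, 0.002, 1.605]
ft_force: [-0.2, -10.5, 1.6]
opening: 0.233
grip_force: 30.0
```

Call:
{"fn": "jog_arm", "kwargs": {"motion": [[0,0,0,0.35,0,0,10],[0,0,0,0,0,0,10]]}}

```text
t: 19.8
eef_pos: [614.5, -51.6, 138.8]
tcp_rot: [3.14, 0.002, 1.605]
ft_force: [0.3, -13.0, 1.5]
opening: 0.229
grip_force: 30.0
```

Call:
{"fn": "jog_arm", "kwargs": {"motion": [[0,0,0,0.15,0,0,10],[0,0,0,0,0,0,10],[0,0,0,0,0,0,10],[0,0,0,0,0,0,10],[0,0,0,0,0,0,10],[0,0,0,0,0,0,10]]}}

```text
t: 20.55
eef_pos: [614.6, -51.5, 138.8]
tcp_rot: [3.14, 0.003, 1.605]
ft_force: [0.2, -13.4, 3.0]
opening: 0.229
grip_force: 30.0
```

Call:
{"fn": "jog_arm", "kwargs": {"motion": [[0,0,0,-1,0,0,10],[0,0,0,-3,0,0,10],[0,0,0,-10,0,0,10],[0,0,0,-20,0,0,10],[0,0,0,-20,0,0,10],[0,0,0,-20,0,0,10],[0,0,0,-20,0,0,10],[0,0,0,-20,0,0,10],[0,0,0,-20,0,0,10],[0,0,0,-6,0,0,10]]}}

```text
t: 21.8
eef_pos: [618.8, -191.3, 138.2]
tcp_rot: [3.141, 0.0, 1.603]
ft_force: [0.0, 0.7, -1.5]
opening: 0.23
grip_force: 30.0
```

Call:
{"fn": "jog_arm", "kwargs": {"motion": [[0,0,0,0,0,-25,10],[0,0,0,0,0,-20,10],[0,0,0,0,0,0,10]]}}

```text
t: 22.18
eef_pos: [619.2, -189.7, 184.5]
tcp_rot: [3.139, 0.001, 1.605]
ft_force: [1.0, -0.1, -2.4]
opening: 0.232
grip_force: 30.0
```

```bash
python3 -c "
from h import *
st();plan([493.4,-139.5,130],101.6)
c=env.read_camera('scene');np.savez('scene6.npz',**c)
a=cv2.resize(c['color'][170:345,220:430,::-1],None,fx=3,fy=3,interpolation=2)
a[:]=a;b=cv2.resize(c['color'][285:335,360:420,::-1],(360,300),interpolation=2)
a[-0-225:,:270]=cv2.resize(b,(270,225));cv2.imwrite('pics/s6.png',a)"
```

```text
t 22.18 tcp [ 619.2 -189.7  184.5] rpy [1.7986e+02 5.0000e-02 9.1940e+01] j [-0.4   0.64  1.61  0.    0.9  -0.43] F [ 0.97 -0.05 -2.43] open 0.232 grip 30.0
turn [ 0.13  0.06 -9.66] shift(in start axes) [  54.5 -124.2   54.1] rows>= 2.4
```

View pics/s6.png

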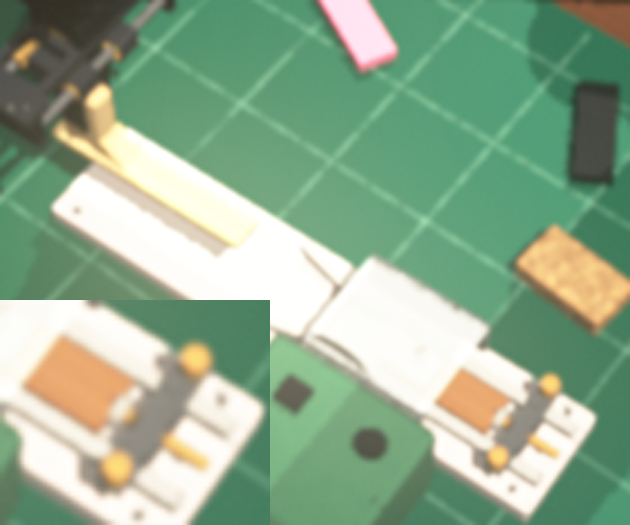

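The blank lies against the button (inset, contact near (125,400)), and the stick is clear above the infeed bed.

Call:
{"fn": "jog_arm", "kwargs": {"motion": [[0,0,0,14,-31,0,10],[0,0,0,14,-31,0,10],[0,0,0,13,-31,0,10],[0,0,0,13,-31,0,10],[0,0,-4.8,0,0,0,10],[0,0,-4.8,0,0,0,10],[0,0,0,0,0,20,10],[0,0,0,0,0,20,10],[0,0,0,0,0,20,10],[0,0,0,0,0,0,10]]}}

```text
t: 23.48
eef_pos: [492.3, -139.6, 121.5]
tcp_rot: [-3.139, -0.002, 1.772]
ft_force: [-0.0, 0.6, -1.1]
opening: 0.227
grip_force: 30.0
```

Call:
{"fn": "jog_arm", "kwargs": {"motion": [[0,0,0,0,0,3,10],[0,0,0,0,0,2,10],[0,0,0,0,0,0,10],[0,0,0,0,0,0,10]]}}

```text
t: 23.98
eef_pos: [493.1, -140.0, 118.5]
tcp_rot: [3.141, 0.0, 1.772]
ft_force: [0.2, -0.4, -1.5]
opening: 0.233
grip_force: 30.0
```

Call:
{"fn": "jog_arm", "kwargs": {"motion": [[0,0,0,0,0,0.7,10],[0,0,0,0,0,0.5,10],[0,0,0,0,0,0,10]]}}

```text
t: 24.35
eef_pos: [493.1, -140.0, 117.2]
tcp_rot: [3.141, 0.0, 1.772]
ft_force: [-0.4, -0.4, 2.3]
opening: 0.231
grip_force: 30.0
```

Contact with the bench (Fz rose from -1.5 to +2.3). Release and rise.

Call:
{"fn": "jog_arm", "kwargs": {"motion": [[0,0,0,0,0,0,40],[0,0,0,0,0,0,60],[0,0,0,0,0,0,80],[0,0,0,0,0,0,80],[0,0,0,0,0,0,80],[0,0,0,0,0,-20,80],[0,0,0,0,0,-40,80],[0,0,0,0,0,-50,80],[0,0,0,0,0,-30,80],[0,0,0,0,0,0,80]]}}

```text
t: 25.6
eef_pos: [493.5, -140.1, 259.0]
tcp_rot: [3.138, 0.002, 1.772]
ft_force: [0.9, 0.1, -0.2]
opening: 0.844
grip_force: 0.0
```

```bash
python3 -c "
from h import *
st()
c=env.read_camera('scene');save(c,'end.png')"
```

```text
t 25.6 tcp [ 493.5 -140.1  259. ] rpy [1.7980e+02 1.3000e-01 1.0152e+02] j [-0.41  0.37  1.87  0.    0.89 -0.61] F [ 0.95  0.08 -0.25] open 0.844 grip 0.0
```

View pics/end.png

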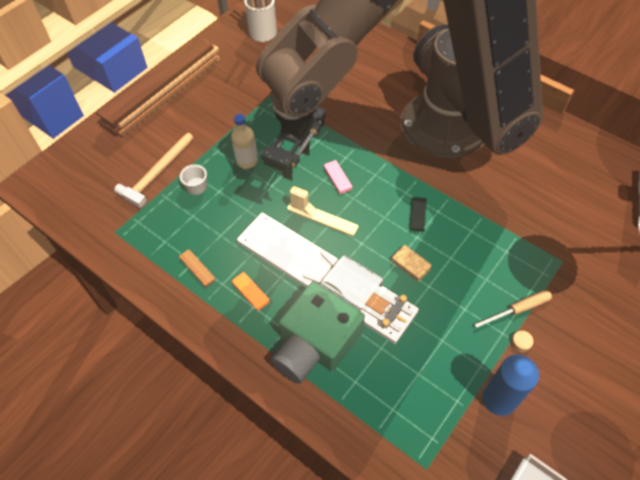

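The picture shows the stick standing on the bench at (300,197)–(356,230), the blank home at the stop (380,300), and everything else in place.

```bash
python3 -c "
from cell import env
print(env.job_done())"
```

```text
the job is handed in; nothing more can be done
None
```

The job is handed in at about 26 s: the blank is home against the button, pressed up with about 8 N beyond the shoe's drag. The stick stands on its sole on the bench where it started, and nothing else looks moved in the last picture.

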